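# Lock the product turntable for the shot

## Task

Lock the turntable for the shot: hold the red spring catch down with one fingertip and, while it stays down, push the yellow thumb post with the other fingertip so that the bolt slides fully home into the keeper at the turntable's rim. Then let go so that the catch springs up and secures the bolt. Only press and push: do not grasp or lift anything, and leave the cream jar and all the other props where they are.

Things in the scene. Friction and masses are not known exactly. Their poses are not given: they have to be found in the camera images.
- turntable: fixed product turntable with its rim lock. Origin on the table under the lock; x from the catch towards the bolt, y along the bolt towards the pink platter, z up. Dark lock deck: x -60 to 60, y -95 to 55 mm, top 30 mm up. Platter centre at y = 187 mm, radius 85 mm, top 45 mm up. Between catch and post nothing is higher than 45 mm
- keeper (a point): middle of the top of the fixed aluminium keeper block at the platter's rim, which receives the bolt's end: 30 mm (x) by 22 mm (y), top 47 mm up, at x = 30, y = 96 mm from the turntable's origin. The bolt's two guides, 24 x 12 mm, top 45 mm up, are at x = 30, y = -88 and 48 mm
- catch_top (a point): middle of the top of the red bar, the spring safety catch: 18 mm (x) by 105 mm (y, along the bolt), when up at x = -30, y = -30, z = 57 mm from the turntable's origin. It sinks straight down by up to 9 mm; the bolt is free while it is at least 5 mm down. A fingertip may slide along the bar while pressing it
- catch (a joint): how far the catch is down, m: 0 = up, 0.009 = bottomed. Pressing takes 3 N at first, 7 N at the bottom; let go, it springs up if a gap of the bolt's rack is over its tooth
- post_top (a point): middle of the top of the bolt's yellow thumb post: 22 mm (x) by 10 mm (y, along the bolt), top 70 mm up, standing 29 mm above the bolt's rod (rod top 41 mm up). From the turntable's origin at x = 30, z = 70 mm and y = -30 mm + bolt travel; 60 mm across from the catch bar, centre to centre
- bolt (a joint): bolt travel along the turntable's +y, m: 0 = drawn back, 0.036 = fully home at its stop; friction about 1.5 N. With the catch up only the first 6 mm are free; a rack stops it again near 15 and 25 mm if the catch is let up on the way. At the far end the catch can spring up only past 0.0335
- cream_jar: squat white cream jar, 60 mm across and 52 mm tall, loose on the pink platter; origin at the centre of its underside; leave it
- lens_cap: black lens cap, 62 mm across, 13 mm thick, loose on the table on the -x side of the lock; origin under its centre; leave it
- toy_ladder: coral toy ladder lying flat, 120 x 40 x 6 mm, on the +x side of the lock; origin under its centre; leave it
- toy_palm: toy palm tree, about 100 mm tall, crown 80 mm across, beside the platter; origin under its foot; leave it
- plinth: pale pink block 60 x 90 x 50 mm standing to the right; origin under its centre; leave it
- drum_plinth: pale pink round block, 68 mm across, 45 mm tall, standing to the right; origin under its centre; leave it
- serum: amber serum bottle, 36 mm across, 90 mm tall, standing to the right; origin under its centre; leave it
- wedge_prop: coral block 70 x 30 x 60 mm standing to the left; origin under its centre; leave it

How it is judged (in metres and radians):
On the way, in this order (a step that is already met when the one before it is completed fails the run):
1. a finger holds the catch down, the bolt not yet home (value of joint catch above 0.004 m and contact force between the fingers and catch above 0.3 N and value of joint bolt below 0.03 m), for 0.1 s.
2. the bolt is fully home while a finger still holds the catch down (value of joint catch above 0.004 m and contact force between the fingers and catch above 0.3 N and value of joint bolt above 0.0335 m), for 0.05 s.
At the end, for the whole second after the job is handed in: The bolt is home (at least 33.5 mm of its 36 mm), the catch has sprung up again (within 2 mm) and every prop is within 20 mm of where it stood (value of joint bolt above 0.0335 m and value of joint catch below 0.002 m and distance of each of cream_jar, lens_cap, toy_ladder, toy_palm, plinth, drum_plinth, serum, wedge_prop from where it was at the start of the episode below 0.02 m); the robot touches nothing.
It fails at once if a prop is lifted, carried or pushed away by more than 20 mm (distance of any of cream_jar, lens_cap, toy_ladder, toy_palm, plinth, drum_plinth, serum, wedge_prop from where it was at the start of the episode above 0.02 m).
It fails at once if a standing prop is tipped over (angle between any of cream_jar, lens_cap, toy_ladder, toy_palm, plinth, drum_plinth, serum, wedge_prop's own z axis and vertical above 0.5 rad).
It also fails if it takes over 45 s, if anything falls off the work surface, if the arm or the gripper's body presses on something with over 40 N, if the wrist force passes 120 N, or if a joint passes its speed limit or range.

## Robot

A 6-joint arm with a two-finger parallel gripper is mounted at the origin on the work surface. World frame = base frame: x ahead of the robot, y to its left, z up, the work surface at z = 0. Lengths are in mm, angles in degrees, forces in N, time in s.
With the tool pointing down it reaches from about 350 to 850 mm from the base axis. Payload 8.1 kg.
Tool frame: the origin (TCP) lies at the very end of the fingers, on their centre line; the grasp point (between the pads) lies 19 mm behind it (r.grip_depth is the distance from the TCP to the grasp point, in mm); y points along the fingers, z is the direction in which the jaws open and shut, and the axes are right-handed (so a half turn about y gives the same grasp; the last joint's range is limited). The gripper opens to 85 mm and grips with 20 to 120 N. Pads are 22 mm wide; open, the fingers measure 114 mm over their backs; the gripper's body (76 mm by 85 mm) begins 54 mm behind the grasp point. The pads swing forward as they close: fully open they stand 13 mm farther back than shut.
Start: joints at [65.294, 7.471, 85.268, -0, 87.261, -4.893], TCP at [203.348, 564.495, 231.292] pointing down, gripper open.
Joint ranges: [-169.43, 169.43], [-51.17, 129.36], [1.28, 143.12], [-76.62, 256.62], [0, 156.53], [-152.29, 152.29]. Speed limits (degrees/s): [136.94, 136.94, 159.86, 180, 180, 180].

## Interface

Orientations are given as [roll, pitch, yaw] about the fixed x, y, z axes, in that order (R = Rz(yaw) Ry(pitch) Rx(roll)).
In Python, from bench import readout, eyes, r gives the robot as it stands. The module is installed in compiled form; this text tells all that it offers.
- The arm moves only by the tool move_arm, never from a script. Its argument "motion" is text: rows parted by semicolons, each of 6 numbers parted by spaces: the shift along the world's x, y, z in cm, then the turn, a rotation vector about the world's x, y, z in degrees. A call has 1 to 10 rows; each row is the pose to reach, as a shift and turn from the pose commanded when the call began; what a row does not reach only later rows make up. A row lasts 1/12 s, in which the tool goes at most 41.7 mm and 7.16 degrees, less where a joint would pass 70% of its speed; a pose out of reach is approached as far as the arm can. A call with a gripper value outside its range is refused whole. "fingers" is the finger opening in cm, from 0 to 8.54, set as the call begins (left out, the last holds). The fingers move at their own pace and stop on an object; "squeeze" is the grip in N (left out, the last holds). Time passes only in rows, so rows that repeat a pose let the fingers close. It gives the time, the measured TCP pose, the force and the opening at its end, in the units of the state.
- readout.sense(): the state, without advancing time (a new reading comes with each control period).
- eyes.snapshot(name): name is "scene" or "side" or "wrist"; returns a dict with "image" (384x512x3 uint8, blue, green, red), "fx", "fy", "cx", "cy" (pixels), "world_to_cam" (4x4, takes a point from world to camera coordinates). Camera axes: x right, y down, z forward; pixel columns grow to the right and rows downward; lengths in mm; the calibration is good to about 2 mm. A picture is of the moment at which its call begins. There is no depth.
- r.hand_in(): hands the job in, once; it reports no verdict.
The state is a dict: "time": time; "joint_pos": joint angles; "qd": joint speeds; "joint_efforts": joint torques, N m; "tool_pos": TCP position; "tcp_rot": TCP orientation; "ft_force": force on the tool from outside, world axes, zero at the start; "wrist_torque": the same for the moment, N m; "finger_gap": finger opening in mm.
Only numpy, scipy, OpenCV 4.12 (cv2) and the standard library are available. Lean on these libraries where they do the work, as an engineer would, in place of code of your own. Each camera call takes 0.05 s, during which the arm holds its last target. There are 200 camera calls.

## Working session

There is one attempt and no reset: what is moved stays moved. The work goes in short steps, Python scripts to look and compute and a tool call to move; the robot and the scene stay as the last step left them, time stands still between calls to the robot, and variables do not carry over. Pictures are saved under pics/ and viewed, about 8 in all and at most 12, crops included, and the job is handed in when it is done.

Besides the shell and the picture viewer there is one more tool, called after "Emit:" as a command line: name --argument value ..., lists and objects as JSON in quotes. move_arm: Moves the arm, as the interface text tells. Its arguments: {"type":"object","properties":{"motion":{"type":"string"},"fingers":{"type":"number"},"squeeze":{"type":"number"}},"required":["motion"]}

```bash
mkdir -p pics; python3 - <<'E'
from bench import readout, eyes, r
import cv2,pickle
s=readout.sense();print(s)
for n in("scene","side"):
    d=eyes.snapshot(n);cv2.imwrite(f"pics/{n}0.png",d["image"]);pickle.dump(d,open(f"{n}.pkl","wb"));print(n,d["fx"],d["cx"],d["world_to_cam"])
E
```

```text
{'time': 0.0, 'joint_pos': array([ 6.52948066e+01,  7.51407362e+00,  8.53303102e+01, -1.27476824e-03,
        8.72604895e+01, -4.89261876e+00]), 'qd': array([-0.11823994, -0.13922446, -0.02485556,  0.07621359, -0.01179682,
       -0.11369825]), 'joint_efforts': array([ 4.91608171e-04, -5.69427788e+01, -5.00535321e+01, -1.64412068e-04,
        1.54514064e-02, -2.07123854e-06]), 'tool_pos': array([203.11848387, 563.98930295, 230.24532583]), 'tcp_rot': array([-9.01045997e+01,  7.67592639e-03, -1.98125195e+01]), 'ft_force': array([0.3397006 , 0.49453829, 0.51753778]), 'wrist_torque': array([ 0.02964244,  0.03472981, -0.03242532]), 'finger_gap': 85.32524121711386}
scene 387.2652647718228 255.44137898644675 [[ 4.07116965e-01  9.13255545e-01 -1.48353384e-02 -2.67282522e+02]
 [ 6.10016708e-01 -2.83954244e-01 -7.39763207e-01 -2.75611325e+02]
 [-6.79805408e-01  2.92120347e-01 -6.72703731e-01  1.43195709e+03]
 [ 0.00000000e+00  0.00000000e+00  0.00000000e+00  1.00000000e+00]]
side 469.4744390514645 252.5966046726054 [[ 9.96728731e-01 -7.96388019e-02 -1.37658024e-02 -5.46994063e+02]
 [-6.31995808e-02 -6.61869136e-01 -7.46950507e-01  1.16281785e+02]
 [ 5.03750838e-02  7.45377025e-01 -6.64737123e-01  1.40627693e+03]
 [ 0.00000000e+00  0.00000000e+00  0.00000000e+00  1.00000000e+00]]
```

View pics/scene0.png

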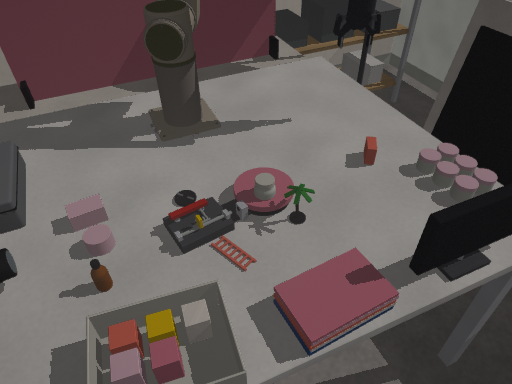

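View pics/side0.png

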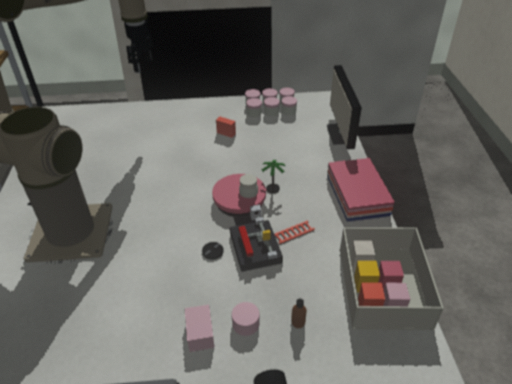

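Both views show the lock (scene about (200,215), side about (255,240)), with the platter beyond it and the arm clear. I'll zoom in on both in one picture.

```bash
python3 - <<'E'
import cv2,pickle,numpy as np
a=pickle.load(open("scene.pkl","rb"))["image"][160:260,150:310]
b=pickle.load(open("side.pkl","rb"))["image"][170:280,195:325]
a=cv2.resize(a,None,fx=5,fy=5,interpolation=cv2.INTER_CUBIC)[:, :800]
b=cv2.resize(b,None,fx=5,fy=5,interpolation=cv2.INTER_CUBIC)
cv2.imwrite("pics/za.png",a);cv2.imwrite("pics/zb.png",b)
E
```

```text
(no output)
```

View pics/za.png

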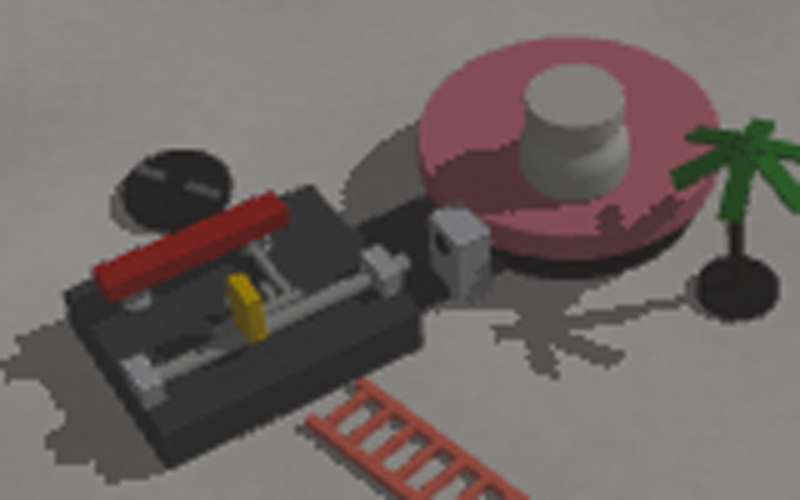

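View pics/zb.png

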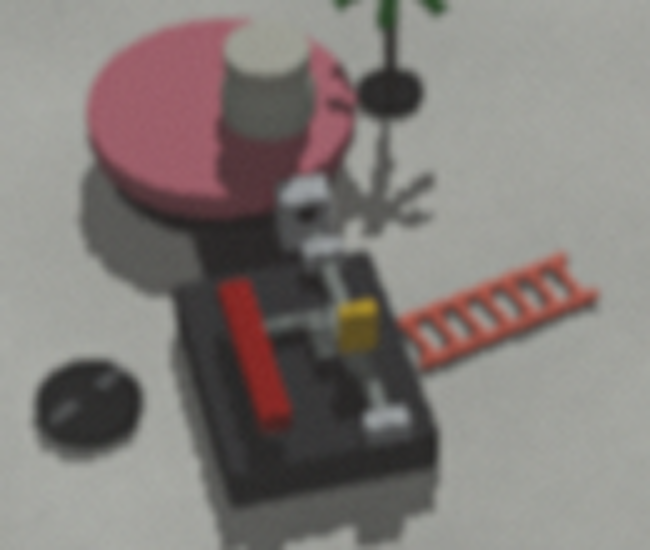

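The zooms show the red bar, deck corners, yellow post and keeper clearly. I'll fit the lock's x, y and yaw from these corners in both views.

```bash
cat > fit.py <<'E'
import pickle,numpy as np
from scipy.optimize import least_squares
C={n:pickle.load(open(n+".pkl","rb")) for n in("scene","side")}
off={"scene":(150,160),"side":(195,170)}
def proj(n,P):
    d=C[n];q=np.c_[P,np.ones(len(P))]@d["world_to_cam"].T
    return np.c_[d["fx"]*q[:,0]/q[:,2]+d["cx"],d["fy"]*q[:,1]/q[:,2]+d["cy"]]
D={"scene":[((-60,-95,30),66,293),((-60,55,30),312,186),((60,55,30),424,318),((60,-95,30),165,435),
 ((-39,-82.5,57),93,269),((-39,22.5,57),274,191),((-21,22.5,57),290,207),((-21,-82.5,57),110,283),
 ((15,85,47),430,211),((15,107,47),458,205),((45,107,47),490,235),((45,85,47),462,244)],
"side":[((-60,55,30),176,290),((60,55,30),374,252),((60,-95,30),437,433),((-60,-95,30),233,477),
 ((-39,22.5,57),219,283),((-21,22.5,57),247,278),((-21,-82.5,57),290,402),((-39,-82.5,57),259,411),
 ((15,107,47),285,182),((45,107,47),325,177)]}
def W(p,L):
    c,s=np.cos(p[2]),np.sin(p[2]);L=np.asarray(L,float)
    return np.c_[p[0]+c*L[:,0]-s*L[:,1],p[1]+s*L[:,0]+c*L[:,1],L[:,2]]
def res(p,n):
    a=np.array([[*x[0],x[1],x[2]] for x in D[n]],float)
    uv=(a[:,3:]+.5)/5-.5+np.array(off[n])
    return proj(n,W(p,a[:,:3]))-uv
if __name__=="__main__":
  for S in(["scene"],["side"],["scene","side"]):
    f=lambda p:np.concatenate([res(p,n).ravel() for n in S])
    o=min((least_squares(f,[550,0,t],loss="soft_l1",x_scale=[100,100,1]) for t in(-1.5,0,1.5,3)),key=lambda o:o.cost)
    print(S,o.x[:2],np.degrees(o.x[2]),o.cost)
  for n in S: print(np.round(res(o.x,n),1).tolist())
  p=o.x;L=[(0,0,0),(-30,-30,57),(30,-30,70),(30,6,70)];print(W(p,L).round(1))
  for n in C:print(n,(proj(n,W(p,[(30,-30+t,70) for t in(0,6,36)]))-off[n])*5)
E
python3 fit.py
```

```text
['scene'] [544.35566215 -94.09392885] 9.543191147633173 5.319947450813823
['side'] [544.76436687 -95.1957232 ] 8.456379792838558 5.906466889143905
['scene', 'side'] [544.63501391 -94.49235136] 8.949711521039337 11.815412008525264
[[-0.8, -0.5], [0.6, -0.8], [0.3, -1.0], [-1.1, 0.6], [-0.2, -0.2], [0.2, -0.2], [0.2, 0.5], [-0.8, 1.3], [-0.2, 1.1], [1.3, -0.8], [0.9, -0.3], [-0.7, 1.2]]
[[-0.5, -1.6], [-0.5, -1.1], [1.1, 0.2], [-0.9, -0.2], [-0.1, -0.2], [0.5, -0.3], [0.5, 2.0], [0.2, 1.4], [-1.6, -0.3], [0.1, -1.0]]
[[ 544.6  -94.5    0. ]
 [ 519.7 -128.8   57. ]
 [ 578.9 -119.5   70. ]
 [ 573.3  -83.9   70. ]]
scene [[240.27550679 288.0945035 ]
 [251.14777197 283.24743389]
 [304.7140386  259.36653893]]
side [[357.68714174 307.53597977]
 [354.92956113 299.93739873]
 [341.41432741 262.69584059]]
```

Emit:
move_arm --motion "2 -4 0 0 0 -4; 5.5 -11 0 0 0 -10; 9 -18 0 0 0 -16; 12.5 -25 0 0 0 -22; 15.5 -31 0 0 0 -28; 17.5 -35 0 0 0 -31" --fingers 4.6

```text
time: 0.6
tool_pos: [315.3, 339.0, 230.8]
tcp_rot: [-90.0, -0.0, -51.1]
ft_force: [0.7, -0.1, 0.1]
finger_gap: 46.0
```

Emit:
move_arm --motion "1.9 -3.7 0 0 0 -4; 3.6 -7.4 0 0 0 -8; 5.4 -11 0 0 0 -12; 7 -15 0 0 0 -16; 9 -18.5 -1 0 0 -20; 10.7 -22 -2.5 0 0 -23; 12.4 -25.5 -4 0 0 -26; 14 -29 -5 0 0 -28.5; 15.8 -32.5 -6 0 0 -30.2; 17.4 -36 -7 0 0 -30.2"

```text
time: 1.43
tool_pos: [489.4, -21.1, 160.4]
tcp_rot: [-90.0, 0.0, -81.1]
ft_force: [0.5, 0.6, 0.2]
finger_gap: 45.8
```

```bash
python3 - <<'E'
from bench import readout, eyes, r
import cv2,pickle
s=readout.sense();print(s)
n="wrist"
d=eyes.snapshot(n);cv2.imwrite(f"pics/{n}0.png",d["image"]);pickle.dump(d,open(f"{n}.pkl","wb"));print(n,d["fx"],d["cx"],d["world_to_cam"])
E
```

```text
{'time': 1.4333, 'joint_pos': array([-8.47816896e+00, -7.21510459e+00,  1.07462599e+02,  6.04730601e-03,
        7.97698577e+01, -1.73298446e+01]), 'qd': array([-46.85366559,  37.93874575, -21.70627686,   0.2360438 ,
       -16.71713751, -49.35419727]), 'joint_efforts': array([  3.56502704, -46.05226636, -45.16361475,  -0.32266958,
         0.8929703 ,   2.31985822]), 'tool_pos': array([489.3768958 , -21.14324981, 160.40981483]), 'tcp_rot': array([-9.00147921e+01,  1.08495125e-02, -8.11494007e+01]), 'ft_force': array([0.49068056, 0.55422077, 0.20023654]), 'wrist_torque': array([-0.00597992, -0.01811485,  0.00750692]), 'finger_gap': 45.83299423697807}
wrist 273.1926679520553 256.06560317295157 [[ 9.88094808e-01  1.53845670e-01 -4.00279135e-04 -4.80095581e+02]
 [ 1.46364609e-01 -9.39238821e-01  3.10496117e-01 -1.09180372e+02]
 [ 4.73925254e-02 -3.06858188e-01 -9.50574564e-01  2.83702431e+02]
 [ 0.00000000e+00  0.00000000e+00  0.00000000e+00  1.00000000e+00]]
```

View pics/wrist0.png

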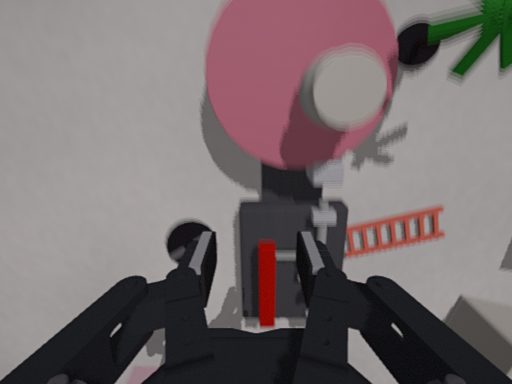

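The wrist view shows the red bar at (267,280), the deck and the keeper at (325,172). The arm was still moving. I'll let it settle over the lock and look again.

Emit:
move_arm --motion "0 0 0 0 0 0; 0 0 0 0 0 0; 0 0 -1 0 0 0; 0 0 -2 0 0 0; 0 0 -2.5 0 0 0; 0 0 -2.5 0 0 0;0 0 -2.5 0 0 0;0 0 -2.5 0 0 0"

```text
time: 2.15
tool_pos: [489.2, -18.6, 136.5]
tcp_rot: [-90.0, -0.0, -81.0]
ft_force: [-0.5, -0.4, 0.3]
finger_gap: 45.8
```

```bash
python3 - <<'E'
from bench import readout, eyes, r
import cv2,pickle,numpy as np
s=readout.sense();print(s["tool_pos"],s["tcp_rot"],s["qd"])
d=eyes.snapshot("wrist");pickle.dump(d,open("wrist.pkl","wb"))
im=d["image"].copy()
import fit
fit.C["wrist"]=d
p=[544.6,-94.5,np.radians(8.95)]
L=[(-39,22.5,57),(-21,22.5,57),(-21,-82.5,57),(-39,-82.5,57),(19,-25,70),(41,-25,70),(41,-35,70),(19,-35,70),(15,85,47),(45,85,47),(15,107,47),(45,107,47),(-60,55,30),(60,55,30)]
for u in fit.proj("wrist",fit.W(p,L)): print(u.round(1)); cv2.circle(im,tuple(int(round(v)) for v in u),1,(255,255,0),-1)
im=cv2.resize(im,None,fx=1.55,fy=1.55,interpolation=cv2.INTER_CUBIC);cv2.imwrite("pics/w1.png",im)
E
```

```text
[489.19294709 -18.64395598 136.49303014] [-8.99842704e+01 -5.97267009e-03 -8.09617081e+01] [-0.30790358 -0.17762386 -0.53938352 -0.06765915 -0.02500126  0.06991242]
[260.3 259.4]
[279.6 259.4]
[276.7 346.1]
[259.7 346.1]
[321.6 310.9]
[344.9 310.9]
[343.9 319.4]
[320.8 319.4]
[320.7 192.7]
[354.  192.8]
[322.6 168.9]
[356.9 168.9]
[238.9 215.7]
[359.9 215.9]
```

View pics/w1.png

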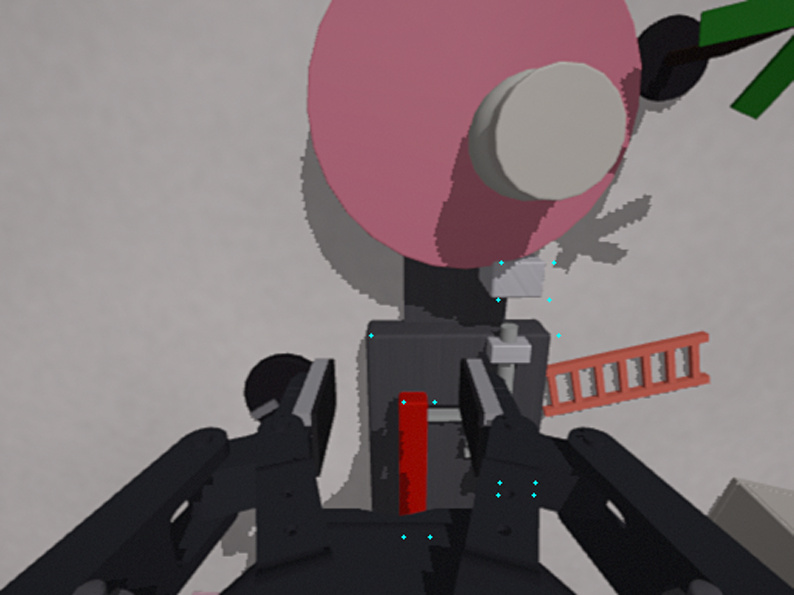

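The red bar's far edge is at (399–427,402) and the keeper at (491–545,262–298) in the enlarged picture. The model sits about 3 mm too far right and matches in y, so I'll use origin ≈ (542.5,-94.5). I'll move the tool behind the post, above the deck.

Emit:
move_arm --motion "0.8 -1.7 0 0 0 0; 2 -4.3 0 0 0 0; 3.3 -7 0 0 0 0; 4.6 -9.7 0 0 0 0; 5.6 -11.9 0 0 0 0; 6.2 -13 0 0 0 0; 6.2 -13 0 0 0 0; 6.2 -13 0 0 0 0; 6.2 -13 0 0 0 0" --fingers 4.9

```text
time: 2.95
tool_pos: [550.8, -148.1, 136.2]
tcp_rot: [-90.0, 0.0, -81.0]
ft_force: [0.1, -0.2, -0.4]
finger_gap: 49.4
```

```bash
cat > look.py <<'E'
from bench import readout, eyes
import cv2,sys,numpy as np,fit
s=readout.sense();print(s["tool_pos"],s["tcp_rot"],s["ft_force"],s["finger_gap"])
P=s["tool_pos"];h=np.radians(s["tcp_rot"][2]+90)
out=[]
for n,b in(("scene",(160,260,150,250)),("side",(190,290,210,310)),("wrist",(0,384,100,420))):
    d=eyes.snapshot(n);im=d["image"]
    o=im[b[0]:b[1],b[2]:b[3]];out.append(cv2.resize(o,(400,400) if n!="wrist" else (400,480),interpolation=cv2.INTER_CUBIC))
a=np.hstack([out[0],out[1]]) if sys.argv[2]=="e" else np.hstack([out[1],np.zeros_like(out[1])])
if sys.argv[2]=="w": a=np.zeros((480,800,3),np.uint8);a[:400,:400]=out[0];a[:,400:]=out[2]
cv2.imwrite(sys.argv[1],a)
E
python3 look.py pics/l1.png w
```

```text
[ 550.80726847 -148.0789634   136.18249929] [-9.00241444e+01  4.17595203e-02 -8.09896202e+01] [ 0.12983397 -0.16462428 -0.39324844] 49.36412136208475
```

View pics/l1.png

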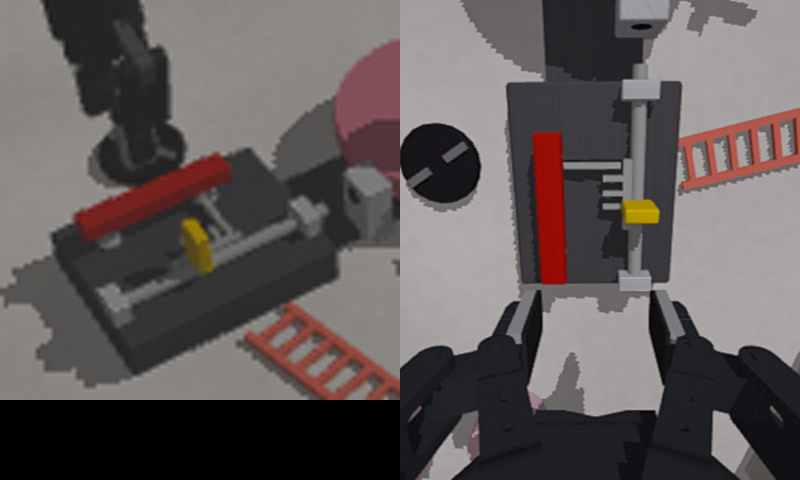

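The fingers are centred over the catch bar (550) and the post (641): both pairs have their midpoint near column 596, and yaw agrees. Descending behind the post.

Emit:
move_arm --motion "0 0 -1 0 0 0; 0 0 -2.5 0 0 0; 0 0 -4.5 0 0 0; 0 0 -6 0 0 0; 0 0 -7 0 0 0; 0 0 -7.4 0 0 0; 0 0 -7.4 0 0 0; 0 0 -7.4 0 0 0"

```text
time: 3.77
tool_pos: [551.4, -149.1, 62.7]
tcp_rot: [-90.0, -0.0, -81.0]
ft_force: [1.0, 0.2, -0.3]
finger_gap: 49.1
```

Emit:
move_arm --motion "0 0 -0.1 0 0 0; 0 0 -0.2 0 0 0; 0 0 -0.3 0 0 0; 0 0 -0.4 0 0 0; 0 0 -0.5 0 0 0; 0 0 -0.5 0 0 0;0 0 -0.5 0 0 0"

```text
time: 4.35
tool_pos: [551.1, -149.1, 57.2]
tcp_rot: [-90.0, 0.0, -81.0]
ft_force: [0.2, -0.5, 0.0]
finger_gap: 48.8
```

Emit:
move_arm --motion "0 0 -0.1 0 0 0; 0 0 -0.2 0 0 0; 0 0 -0.3 0 0 0; 0 0 -0.4 0 0 0; 0 0 -0.4 0 0 0;0 0 -0.4 0 0 0"

```text
time: 4.85
tool_pos: [551.2, -149.2, 53.5]
tcp_rot: [-90.0, -0.0, -81.0]
ft_force: [-1.2, -0.1, 1.5]
finger_gap: 49.0
```

Emit:
move_arm --motion "0 0 -0.1 0 0 0; 0 0 -0.2 0 0 0; 0 0 -0.3 0 0 0; 0 0 -0.3 0 0 0;0 0 -0.3 0 0 0"

```text
time: 5.27
tool_pos: [551.2, -149.2, 50.4]
tcp_rot: [-90.0, -0.0, -81.0]
ft_force: [-2.0, -0.3, 4.9]
finger_gap: 49.3
```

Emit:
move_arm --motion "0 0 -0.1 0 0 0; 0 0 -0.2 0 0 0; 0 0 -0.3 0 0 0; 0 0 -0.3 0 0 0;0 0 -0.3 0 0 0"

```text
time: 5.68
tool_pos: [551.2, -149.2, 47.4]
tcp_rot: [-90.0, -0.0, -81.0]
ft_force: [-1.7, -0.3, 4.7]
finger_gap: 49.0
```

```bash
python3 look.py pics/l2.png w
```

```text
[ 551.22931344 -149.20727295   47.37097736] [-8.99942228e+01 -1.07634775e-02 -8.10122241e+01] [-1.69647348 -0.32590282  4.74890777] 49.00005612717438
```

View pics/l2.png

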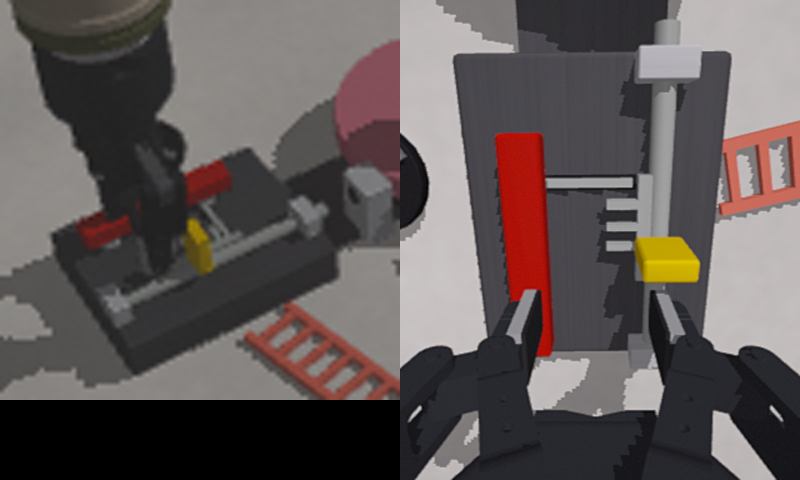

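The left fingertip presses the bar at (525,340), with 4.7 N and about 7 mm of travel. The right fingertip stands behind the post (668,258). Now pushing along the bolt.

Emit:
move_arm --motion "-0.06 0.4 -0.05 0 0 0; -0.12 0.8 -0.1 0 0 0; -0.19 1.2 -0.1 0 0 0; -0.25 1.6 -0.1 0 0 0; -0.31 2 -0.1 0 0 0; -0.31 2 -0.1 0 0 0"

```text
time: 6.33
tool_pos: [549.0, -129.8, 47.1]
tcp_rot: [-89.9, -0.1, -81.0]
ft_force: [0.7, -3.2, 6.2]
finger_gap: 49.2
```

Emit:
move_arm --motion "-0.06 0.4 0 0 0 0; -0.12 0.8 0 0 0 0; -0.19 1.2 0 0 0 0; -0.25 1.6 0 0 0 0; -0.31 2 0 0 0 0; -0.31 2 0 0 0 0; -0.31 2 0 0 0 0"

```text
time: 6.92
tool_pos: [545.9, -109.8, 47.0]
tcp_rot: [-89.9, -0.1, -81.0]
ft_force: [-0.3, -2.6, 5.3]
finger_gap: 49.0
```

Emit:
move_arm --motion "-0.02 0.1 0 0 0 0; -0.03 0.2 0 0 0 0; -0.05 0.3 0 0 0 0; -0.06 0.4 0 0 0 0; -0.06 0.4 0 0 0 0; -0.06 0.4 0 0 0 0"

```text
time: 7.42
tool_pos: [545.3, -106.3, 47.0]
tcp_rot: [-89.9, -0.1, -81.0]
ft_force: [-0.6, -4.9, 6.1]
finger_gap: 49.2
```

```bash
python3 look.py pics/l3.png w
```

```text
[ 545.30479011 -106.29725231   47.03918296] [-89.89896651  -0.13362486 -81.01450663] [-0.64166761 -4.89323771  6.0780048 ] 49.222351209819394
```

View pics/l3.png

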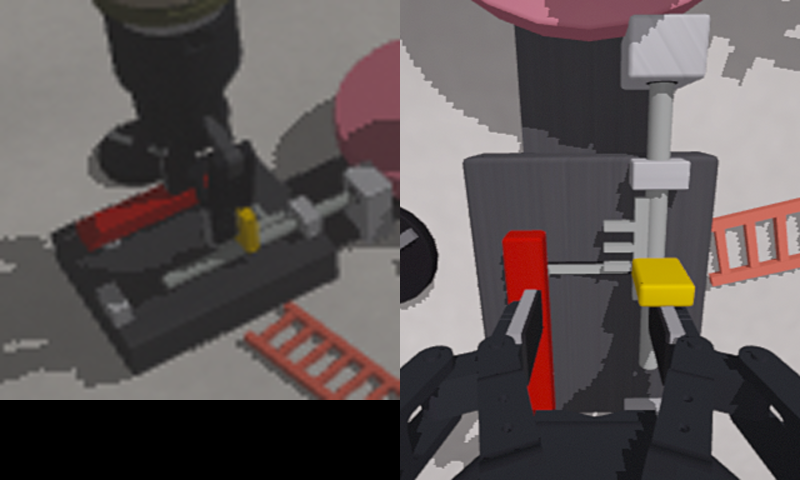

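The bolt end is in the keeper (665,85) and the bar is still down. Pushing the last few mm until the stop shows in the force.

Emit:
move_arm --motion "-0.02 0.1 0 0 0 0; -0.03 0.2 0 0 0 0; -0.03 0.2 0 0 0 0; -0.03 0.2 0 0 0 0"

```text
time: 7.9
tool_pos: [545.0, -104.7, 47.1]
tcp_rot: [-89.9, -0.2, -81.0]
ft_force: [-1.0, -5.9, 5.6]
finger_gap: 48.9
```

Emit:
move_arm --motion "-0.02 0.1 0 0 0 0; -0.03 0.2 0 0 0 0; -0.03 0.2 0 0 0 0; -0.03 0.2 0 0 0 0"

```text
time: 8.23
tool_pos: [545.1, -104.4, 47.2]
tcp_rot: [-89.9, -0.3, -81.1]
ft_force: [1.1, -14.2, 2.5]
finger_gap: 48.9
```

A hard stop: 14 N with no further motion, after about 45 mm of tool travel (roughly 9 mm gap plus 36 mm). Backing off slightly, then lifting straight up.

Emit:
move_arm --motion "0.03 -0.2 0 0 0 0; 0.06 -0.4 0 0 0 0; 0.08 -0.5 0 0 0 0; 0.08 -0.5 0 0 0 0"

```text
time: 8.57
tool_pos: [545.1, -105.6, 46.6]
tcp_rot: [-89.9, 0.1, -81.0]
ft_force: [1.0, 2.5, 6.7]
finger_gap: 48.7
```

Emit:
move_arm --motion "0 0 0.2 0 0 0; 0 0 0.5 0 0 0; 0 0 1 0 0 0; 0 0 2 0 0 0; 0 0 4 0 0 0; 0 0 6 0 0 0; 0.3 -2 8 0 0 0; 0.6 -4 9 0 0 0; 0.6 -4 9 0 0 0; 0.6 -4 9 0 0 0"

```text
time: 9.4
tool_pos: [550.9, -147.1, 137.4]
tcp_rot: [-89.9, -0.1, -81.1]
ft_force: [0.8, -0.6, -0.0]
finger_gap: 48.8
```

```bash
python3 look.py pics/l4.png w
```

```text
[ 550.93095595 -147.14099204  137.42027757] [-8.99247245e+01 -5.08551226e-02 -8.11074201e+01] [ 0.8391715  -0.61418908 -0.01568692] 48.80951600923995
```

View pics/l4.png

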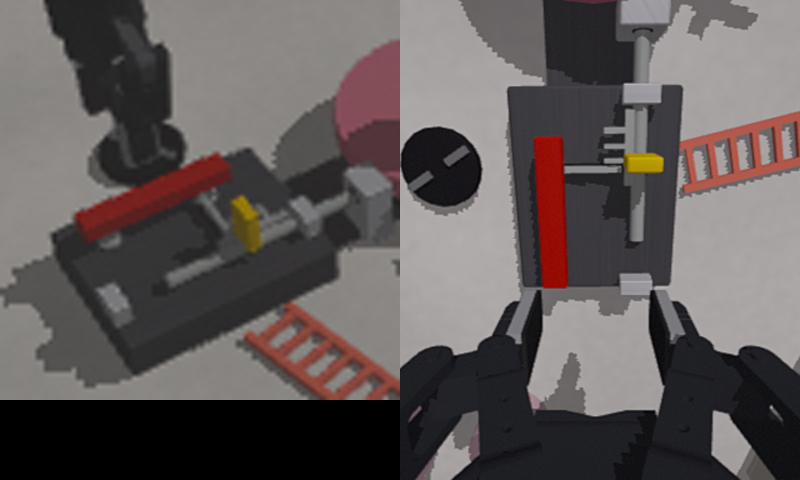

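The post moved about 53 display px (~35 mm), so the bolt is home, and the bar looks to be back at its original height. Quick numeric comparison with the starting picture.

```bash
python3 - <<'E'
from bench import eyes
import cv2,pickle,numpy as np,fit
for n,b in(("scene",(190,225,160,215)),("side",(220,262,235,256))):
    for im in(fit.C[n]["image"],eyes.snapshot(n)["image"]):
        c=im[b[0]:b[1],b[2]:b[3]].astype(int);m=(c[...,2]>90)&(c[...,1]<60)&(c[...,0]<70)
        v,u=np.nonzero(m);print(n,"red",m.sum(),u.mean().round(2)+b[2],v.mean().round(2)+b[0])
        h=cv2.cvtColor(im,cv2.COLOR_BGR2HSV)[180:260,180:280];y=cv2.inRange(h,(20,150,80),(32,255,255));v,u=np.nonzero(y);print(" yellow",len(u),u.mean().round(1)+180,v.mean().round(1)+180)
p=[542.5,-94.5,np.radians(8.95)]
for n in("scene","side"):
    print(n,"36mm shift px",np.diff(fit.proj(n,fit.W(p,[(30,-30,60),(30,6,60)])),axis=0).round(1),"9mm sink px",np.diff(fit.proj(n,fit.W(p,[(-30,-30,57),(-30,-30,48)])),axis=0).round(1))
E
```

```text
scene red 193 187.52 207.66
 yellow 68 199.0 220.9
scene red 209 187.51 207.92000000000002
 yellow 68 211.1 215.4
side red 189 245.5 239.38
 yellow 47 266.4 234.0
side red 189 245.5 239.38
 yellow 50 263.0 225.4
scene 36mm shift px [[12.8 -5.7]] 9mm sink px [[0.5 2.5]]
side 36mm shift px [[-3.2 -9. ]] 9mm sink px [[0.1 2.2]]
```

```bash
python3 -c "
from bench import r
print(r.hand_in())"
```

```text
the job is handed in; nothing more can be done
None
```

I locked the turntable and handed the job in at about 9.5 s of the 45 s allowed. `hand_in` reports no verdict.

One fingertip held the catch about 7 mm down (5–6 N) while the other pushed the post. The push ended at a hard stop, with 14 N and no further motion. I then backed off about 1 mm and lifted clear.

**Last checks:**
- **Catch:** in the side camera the red bar is exactly where it started, so it has sprung up. In the scene camera it moved 0.26 px down, where a full 9 mm sink would be about 2.5 px. I put that down to shading or noise.
- **Bolt:** the post shifted by an estimated 34–34.5 mm, and about 35 mm in the wrist view. Those estimates are good only to about 1–2 mm, so they alone don't prove the 33.5 mm limit. The hard stop and the catch springing up support it, since the nearest earlier place the rack holds the bolt is about 25 mm.
- **Props:** those in the last view (lens cap and toy ladder) look unmoved. I did not check the others numerically, but the arm passed well clear of them.
- **Force while pushing:** at the stop the measured vertical force fell to 2.5 N, but it was back to 6.7 N with the catch still pressed as I backed off. I take the dip to be friction on the post.

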